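# Seat a carved fragment's notched foot in the keyed work holder

## Task

Pick up the small carved stone fragment that stands on a notched metal foot and set it in the bore of the blue work holder, so that it can be cleaned there. The foot goes fully home only when its notch meets the key inside the bore, and the key may be some way off the holder's yellow mark: turn the foot gently on the key, without forcing it, until it drops fully home, then let go with the fragment upright, leaving the other things alone.

Things in the scene. Friction and masses are not known exactly. Their poses are not given: they have to be found in the camera images.
- relief: Loose stone fragment on a metal foot, about 0.35 kg, upright. Origin: centre of the foot's underside; z up. Foot: aluminium disc 64 mm across, 18 mm high, with one notch in its rim at +x, 14 mm wide, reaching in to 20 mm from the axis, cut right through; the rim's underside is relieved 1.5 mm beyond 20 mm from the axis (yellow dash beside it). Neck 28 mm round, from 18 to 32 mm up.
- relief_grip (a point): Centre of the fragment's stone slab, 60 mm above the foot's underside; axes as the fragment's. The slab spans 32 to 88 mm above the underside and is 28 mm thick along x, with flat faces to grip; 66 mm wide along y up to 72 mm high, above that 48 mm wide, centred at y = -6 mm.
- holder: Blue work holder fixed to the bench, 120 x 120 x 40 mm. Origin: centre of its underside; z up. In its top: a round bore 68 mm wide, 24 mm deep below the top, with a 6 mm wide 45 degree steel lead-in at its mouth. A yellow mark on its top lies at +x. A foot in the bore with its notch off the key rests on the key, its underside about 8.5 mm above the floor; with the notch over the key, within about 4 degrees, it drops to the floor.
- holder_seat (a point): Centre of the bore's floor, 16 mm above the holder's underside; axes as the holder's. A rigid steel key, 10 mm wide, 10 mm high above the floor, sticks out of the bore's wall to 25 mm from the axis. It does not turn; it lies anywhere up to 0.8 rad (46 degrees) either side of the yellow mark (+x), as seen from the axis. Its angle is not measured.
- detergent: Bystander: loose green bottle, 56 mm wide, 170 mm high. Origin: centre of its underside.
- shard: Bystander: loose stone shard, 60 x 75 x 46 mm. Origin: centre of its underside.
- brush: Bystander: loose cleaning brush lying on the bench, along its own x. Origin: the middle of its underside.
- beaker: Bystander: loose white cup, 72 mm wide, 80 mm high. Origin: centre of its underside.
Mind the look-alikes: they are no part of the job. Several things have the shape of the holder; the one meant has the colours described above.

How it is judged (in metres and radians):
On the way, in this order (a step that is already met when the one before it is completed fails the run):
1. the fragment is lifted clear of the bench (height (world z) of relief above 0.05 m), for 0.1 s.
2. the foot is down on the floor of the bore (z of relief in the frame of holder_seat below 0.003 m and horizontal distance between relief and holder_seat below 0.005 m and angle between relief's own z axis and vertical below 0.06 rad), for 0.2 s.
At the end, for the whole second after the job is handed in: The fragment's foot rests on the bore's floor (underside within 3 mm of it, within 5 mm of the bore's axis), upright within 0.06 rad, released and at rest (all of step 2 and linear speed of relief below 0.02 m/s and contact force between the fingers and relief below 0.1 N); the robot touches nothing.
It fails at once if the fragment is forced: more than 60 N between it and the holder (contact force between relief and holder above 60 N).
It fails at once if the bottle, the shard, the brush or the cup is moved more than 25 mm (distance of any of detergent, shard, brush, beaker from where it was at the start of the episode above 0.025 m).
It also fails if it takes over 62 s, if anything falls off the work surface, if the arm or the gripper's body presses on something with over 40 N, if the wrist force passes 120 N, or if a joint passes its speed limit or range.

## Robot

A 6-joint arm with a two-finger parallel gripper is mounted at the origin on the work surface. World frame = base frame: x ahead of the robot, y to its left, z up, the work surface at z = 0. Lengths are in mm, angles in rad, forces in N, time in s.
With the tool pointing down it reaches from about 400 to 925 mm from the base axis. Payload 12.5 kg.
Tool frame: the origin (TCP) lies between the finger pads; the fingertips stand 11 mm ahead of it and the grasp point (between the pads) lies 8 mm behind it (env.tip_extent is the distance from the TCP to the fingertips, in mm); x points along the fingers, z is the direction in which the jaws open and shut, and the axes are right-handed (so a half turn about x gives the same grasp; the last joint's range is limited). The gripper opens to 95 mm and grips with 3 to 60 N. Pads are 20 mm wide; open, the fingers measure 119 mm over their backs; the gripper's body (75 mm by 180 mm) begins 59 mm behind the grasp point.
Start: joints at [-1.403, 0.491, 1.559, -0, 1.092, -0.106], TCP at [169.017, -601.73, 225.661] pointing down, gripper open.
Joint ranges: [-3.1, 3.1], [-0.84, 2.19], [0.05, 2.79], [-1.13, 4.28], [0.06, 2.93], [-2.69, 2.69]. Speed limits (rad/s): [2.22, 2.22, 2.79, 3.14, 3.14, 3.14].

## Interface

Orientations are given as [roll, pitch, yaw] about the fixed x, y, z axes, in that order (R = Rz(yaw) Ry(pitch) Rx(roll)).
In Python, from cell import status, imaging, env gives the robot as it stands. The module is installed in compiled form; this text tells all that it offers.
- The arm moves only by the tool apply_moves, never from a script. Its argument "increments" is a list of rows, each a list of 5 numbers: the closure, from 0 (fully open) to 1 (shut), then the shift along the tool's x, y, z in mm, then the turn about the tool's x in degrees. A call has 1 to 10 rows; each row shifts and turns the commanded pose from where the row before left it, along the tool's axes as they then stand; what a row does not reach is not made up. A row lasts 1/10 s, in which the tool goes at most 50 mm and 8.59 degrees, less where a joint would pass 70% of its speed; a pose out of reach is approached as far as the arm can. A call with a gripper value outside its range is refused whole. The fingers move at their own pace and stop on an object; the grip force is fixed at half the most. Time passes only in rows, so rows that do not move let the fingers close. It gives the time, the measured TCP pose, the force and the opening at its end, in the units of the state.
- status.state(): the state, without advancing time (a new reading comes with each control period).
- imaging.read_camera(name): name is "scene" or "top" or "wrist"; returns a dict with "pixels" (480x640x3 uint8, red, green, blue), "fovy" (degrees; the focal length in pixels is half the picture's height over the tangent of half this angle, whatever the lens; pixels are square), "cx", "cy" (the principal point, pixels), "distortion" ([k1, k2, p1, p2, k3] as OpenCV has them; the pictures are not rectified), "R" (3x3) and "t" (3): a world point X has camera coordinates R X + t. Camera axes: x right, y down, z forward; pixel columns grow to the right and rows downward; lengths in mm; the calibration is good to about 2 mm. A picture is of the moment at which its call begins. There is no depth.
- env.job_done(): hands the job in, once; it reports no verdict.
The state is a dict: "t": time; "joints": joint angles; "qvel": joint speeds; "tau": joint torques, N m; "eef_pos": TCP position; "tcp_rot": TCP orientation; "ft_force": force on the tool from outside, world axes, zero at the start; "moment": the same for the moment, N m; "opening": opening from 0.0 (shut) to 1.0 (fully open).
Only numpy, scipy, OpenCV 4.12 (cv2) and the standard library are available. Lean on these libraries where they do the work, as an engineer would, in place of code of your own. Each camera call takes 0.05 s, during which the arm holds its last target. There are 200 camera calls.

## Working session

There is one attempt and no reset: what is moved stays moved. The work goes in short steps, Python scripts to look and compute and a tool call to move; the robot and the scene stay as the last step left them, time stands still between calls to the robot, and variables do not carry over. Pictures are saved under pics/ and viewed, about 8 in all and at most 12, crops included, and the job is handed in when it is done.

Besides the shell and the picture viewer there is one more tool, called after "Emit:" in YAML: its name, and indented under it one key for each argument. apply_moves: Moves the arm, as the interface text tells. Its arguments: {"type":"object","properties":{"increments":{"type":"array"}},"required":["increments"]}

```bash
mkdir -p pics
cat > h.py <<'E'
import numpy as np, cv2
from cell import status, imaging, env
def cam(n):
    c=imaging.read_camera(n); f=240/np.tan(np.radians(c["fovy"])/2)
    c["K"]=np.array([[f,0,c["cx"]],[0,f,c["cy"]],[0,0,1.]]); c["D"]=np.array(c["distortion"],float)
    c["R"]=np.array(c["R"]);c["t"]=np.array(c["t"]); return c
def px2w(c,uv,z):
    p=cv2.undistortPoints(np.array(uv,float).reshape(-1,1,2),c["K"],c["D"]).reshape(-1,2)
    d=np.c_[p,np.ones(len(p))]@c["R"]; o=-c["R"].T@c["t"]
    return o+d*((z-o[2])/d[:,2])[:,None]
def w2px(c,X):
    return cv2.projectPoints(np.array(X,float).reshape(-1,3),cv2.Rodrigues(c["R"])[0],c["t"],c["K"],c["D"])[0].reshape(-1,2)
def save(c,n): cv2.imwrite(f"pics/{n}.png",c["pixels"][:,:,::-1])
E
python3 - <<'E'
from h import *
import pickle
for n in("scene","top"):
    c=cam(n);save(c,n+"0");pickle.dump(c,open(n+".pkl","wb"));print(n,c["fovy"],-c["R"].T@c["t"])
print(status.state())
E
```

```text
scene 47.66405232303315 [ 937.09776032 -453.76528843  996.32375097]
top 50.072314168403004 [ 394.33016311   20.91822204 1336.61198972]
{'t': 0.1, 'joints': array([-1.40258424e+00,  4.91498690e-01,  1.55939100e+00, -1.58820575e-05,
        1.09167096e+00, -1.05602420e-01]), 'qvel': array([ 0.00017675, -0.00117928, -0.00106621,  0.00058118,  0.00050506,
       -0.00192029]), 'tau': array([ 1.89155435e-03, -6.13623548e+01, -2.58604270e+01,  6.93514547e-02,
        4.70529101e-02, -4.37153221e-05]), 'eef_pos': array([ 168.98715383, -601.51549886,  225.11967902]), 'tcp_rot': array([3.05054147, 1.56982822, 1.75356698]), 'ft_force': array([-0.08934369, -0.02118293,  0.14737059]), 'moment': array([-0.01664544,  0.00694903, -0.01227865]), 'opening': 0.9952558641246784}
```

View pics/top0.png

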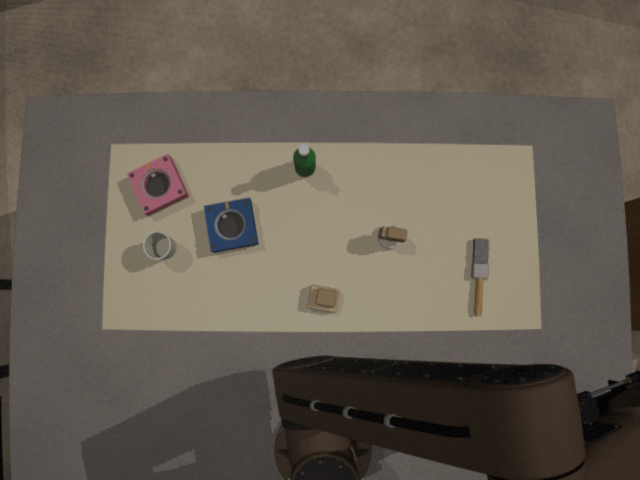

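View pics/scene0.png

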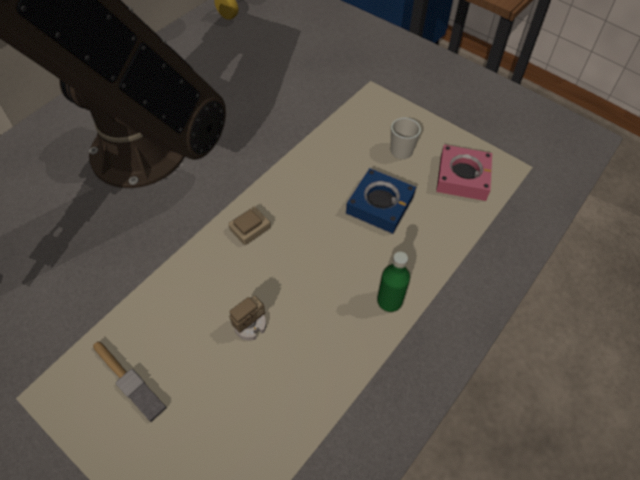

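Top view: the relief candidates are the fragment on the metal foot (391,237) and the plain shard (323,298), which has no foot. The holder candidates are blue (231,224) and pink (157,184). I choose the footed fragment and the blue holder. One close crop of both cameras will check this.

Run:
```python
import pickle,cv2,numpy as np
from h import px2w
T=pickle.load(open("top.pkl","rb"));S=pickle.load(open("scene.pkl","rb"))
def cr(c,u,v,w=35):return cv2.resize(c["pixels"][v-w:v+w,u-w:u+w,::-1],(400,300*0+400),interpolation=cv2.INTER_CUBIC)
im=np.vstack([np.hstack([cr(T,391,237),cr(T,231,224)]),np.hstack([cr(S,248,318),cr(S,382,200,40)])])
cv2.imwrite("pics/crop.png",cv2.resize(im,(600,600)))
print(px2w(T,[(387,243)],18),px2w(T,[(396,235)],88),px2w(T,[(231,224),(227,205)],40),px2w(T,[(157,245),(323,298)],40))
print(px2w(S,[(252,325)],18),px2w(S,[(382,195)],40))
```

```text
[[ 525.0600914  -165.70870102   18.        ]] [[ 537.88126554 -178.35851617   88.        ]] [[571.06133945 235.1547404   40.        ]
 [620.26014613 246.6132405   40.        ]] [[5.16646217e+02 4.25668541e+02 4.00000000e+01]
 [3.84056356e+02 3.65118716e-01 4.00000000e+01]]
[[ 555.73957165 -176.945843     18.        ]] [[574.81321538 236.61820091  40.        ]]
```

View pics/crop.png

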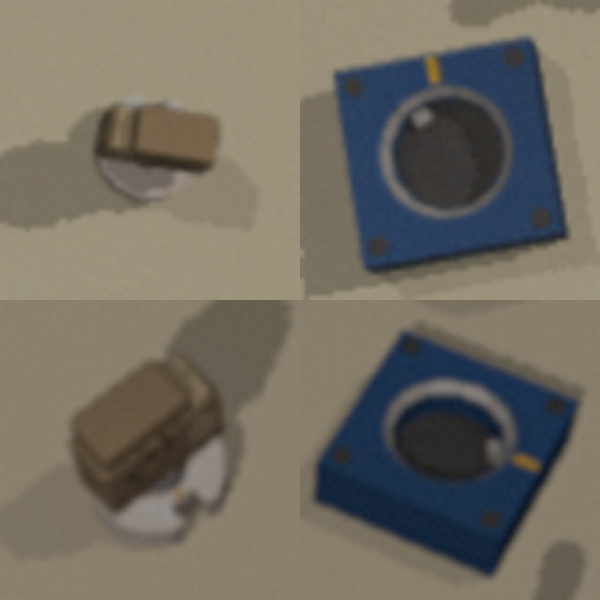

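```bash
cat >> h.py <<'E'
from scipy.spatial.transform import Rotation as Ro
def pose():
    s=status.state(); return np.array(s["eef_pos"]),Ro.from_euler("xyz",s["tcp_rot"]).as_matrix(),s
def go(X,zyaw=None):
    "shift in tool axes to X; turn about tool x so that tool z points at heading zyaw (mod pi)"
    p,R,s=pose(); print("tool R\n",R.round(3),"\np",p.round(1),"shift",(R.T@(np.array(X)-p)).round(1))
    if zyaw is not None:
        h=np.arctan2(R[1,2],R[0,2]); d=(zyaw-h+np.pi/2)%np.pi-np.pi/2
        print("zheading",round(h,4),"turn about tool x deg",round(np.degrees(d*np.sign(R[2,0])),2),"j6",s["joints"][5].round(3))
E
python3 - <<'E'
from h import *
go([540,-172,225],-0.07)
E
```

```text
tool R
 [[-0.     0.963  0.27 ]
 [ 0.001  0.27  -0.963]
 [-1.     0.    -0.001]] 
p [ 169.  -601.5  225.1] shift [   0.5  473.3 -313.2]
zheading -1.297 turn about tool x deg -70.3 j6 -0.106
```

Emit:
apply_moves:
  increments:
    - [0,0,39.5,-26]
    - [0,0,39.5,-26]
    - [0,0,39.5,-26]
    - [0,0,39.5,-26]
    - [0,0,39.5,-26]
    - [0,0,39.5,-26]
    - [0,0,39.5,-26]
    - [0,0,39.5,-26]
    - [0,0,39.5,-26]
    - [0,0,39.5,-26]

```text
validation failed for argument at $.in...
```

Emit:
apply_moves:
  increments:
    - [0,0,39.5,-26,0]
    - [0,0,39.5,-26,0]
    - [0,0,39.5,-26,0]
    - [0,0,39.5,-26,0]
    - [0,0,39.5,-26,0]
    - [0,0,39.5,-26,0]
    - [0,0,39.5,-26,0]
    - [0,0,39.5,-26,0]
    - [0,0,39.5,-26,0]
    - [0,0,39.5,-26,0]

```text
t: 1.1
eef_pos: [480.0, -242.9, 225.5]
tcp_rot: [-2.059, 1.571, 2.927]
ft_force: [0.9, -0.2, -0.0]
opening: 1.002
```

Emit:
apply_moves:
  increments:
    - [0,0,0,0,-7.8]
    - [0,0,0,0,-7.8]
    - [0,0,0,0,-7.8]
    - [0,0,0,0,-7.8]
    - [0,0,0,0,-7.8]
    - [0,0,0,0,-7.8]
    - [0,0,0,0,-7.8]
    - [0,0,0,0,-7.8]
    - [0,0,0,0,-7.8]
    - [0,0,0,0,0]

```text
t: 2.1
eef_pos: [478.9, -244.5, 225.4]
tcp_rot: [2.761, 1.57, 2.691]
ft_force: [-0.4, -0.3, 0.3]
opening: 1.0
```

Run:
```python
from h import *
import pickle
c=cam("wrist");save(c,"w1");pickle.dump(c,open("w1.pkl","wb"));print(-c["R"].T@c["t"],c["R"].round(2))
go([540,-172,225],-0.07); print(w2px(c,[[540,-172,0],[540,-172,88]]))
```

```text
[ 483.91583285 -177.64647998  383.8019278 ] [[ 1.   -0.07  0.  ]
 [-0.07 -0.97  0.24]
 [-0.02 -0.24 -0.97]]
tool R
 [[-0.     0.075  0.997]
 [ 0.     0.997 -0.075]
 [-1.     0.    -0.   ]] 
p [ 478.9 -244.5  225.4] shift [ 0.4 76.9 55.5]
zheading -0.0747 turn about tool x deg -0.27 j6 -0.52
[[386.46465763 130.34594431]
 [404.83630825 127.22475714]]
```

View pics/w1.png

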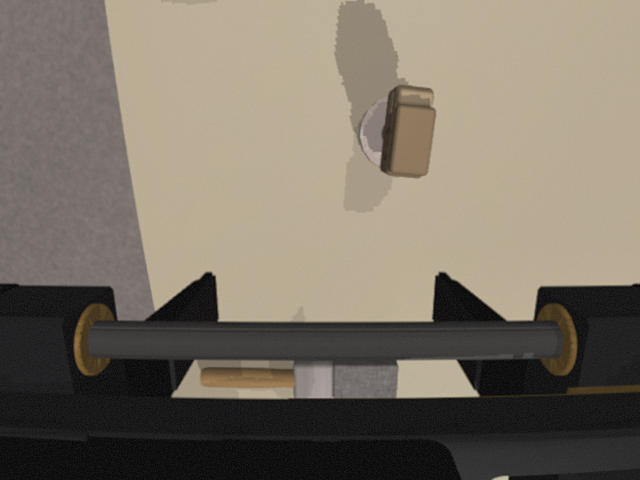

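Wrist view: the slab top spans about (390..435,105..177), with its step edge at row 105 (fragment +y up the picture). The foot shows at left (362–385,100–165).

Run:
```python
from h import *
import pickle
c=pickle.load(open("w1.pkl","rb"))
P=px2w(c,[(434.5,108),(428.5,175)],88);print(P.round(1))
d=P[0]-P[1];yaw=np.arctan2(-d[0],d[1]);print("len",np.linalg.norm(d),yaw)
def mod(x,y,a):
    R=Ro.from_euler("z",a).as_matrix();o=np.array([x,y,0])
    f=lambda L:w2px(c,np.array(L)@R.T+o)
    th=np.linspace(0,2*np.pi,60)
    return [f([[14,-30,88],[14,18,88],[-14,18,88],[-14,-30,88]]),f([[14,-33,72],[14,33,72],[-14,33,72],[-14,-33,72]]),f([[32*np.cos(t),32*np.sin(t),18] for t in th])]
m=P.mean(0); R=Ro.from_euler("z",yaw).as_matrix(); o=m-R@[14,-6,88]; print("origin",o)
im=c["pixels"][60:220,320:480,::-1]
k=5;im=cv2.resize(im,None,fx=k,fy=k,interpolation=cv2.INTER_CUBIC)
for q in mod(o[0],o[1],yaw): cv2.polylines(im,[((q-[320,60]+.5)*k).astype(int)],True,(0,0,255),1)
cv2.imwrite("pics/fit.png",cv2.resize(im,(600,600)))
```

```text
[[ 561.  -160.3   88. ]
 [ 555.9 -206.1   88. ]]
len 46.07373015177408 -0.11013847720453664
origin [ 545.18457716 -175.72539819    0.        ]
```

View pics/fit.png

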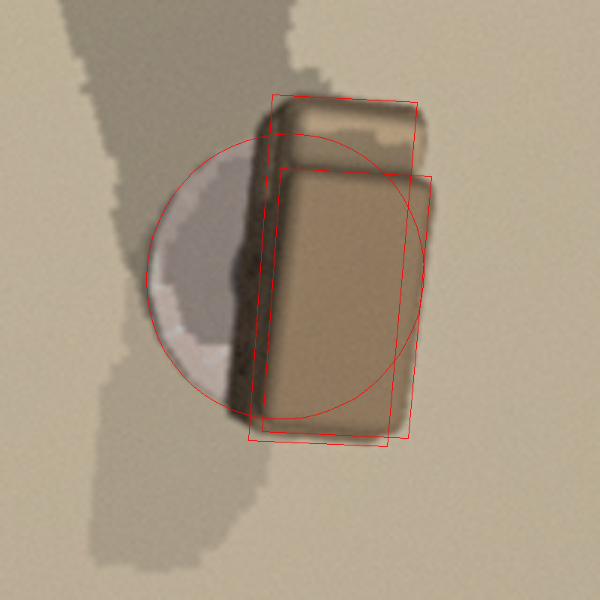

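Run:
```python
from h import *
go([546,-175,52],-0.125)
```

```text
tool R
 [[-0.     0.075  0.997]
 [ 0.     0.997 -0.075]
 [-1.     0.    -0.   ]] 
p [ 478.9 -244.5  225.4] shift [173.4  74.3  61.8]
zheading -0.0747 turn about tool x deg 2.88 j6 -0.52
```

Emit:
apply_moves:
  increments:
    - [0,0,37,31,0]
    - [0,0,37.3,30.8,0]
    - [0,0,0,0,2.9]
    - [0,40,0,0,0]
    - [0,40,0,0,0]
    - [0,40,0,0,0]
    - [0,30,0,0,0]
    - [0,0,0,0,0]
    - [0,0,0,0,0]

```text
t: 3.05
eef_pos: [546.2, -175.0, 76.0]
tcp_rot: [3.019, 1.57, 2.894]
ft_force: [0.7, -0.6, 0.9]
opening: 0.997
```

Run:
```python
from h import *
c=cam("wrist");save(c,"w2")
go([546,-175,52],-0.125)
```

```text
tool R
 [[ 0.001  0.124  0.992]
 [-0.001  0.992 -0.124]
 [-1.    -0.001  0.001]] 
p [ 546.6 -175.2   76.9] shift [24.9  0.2 -0.7]
zheading -0.1241 turn about tool x deg 0.05 j6 -0.301
```

View pics/w2.png

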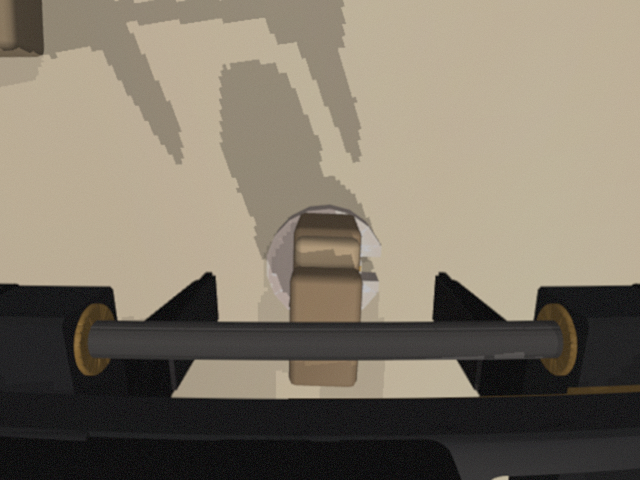

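The slab sits centred between the fingers (columns 290–362, middle about 326) and square to them, with the notch on the +x side at (370,265). I'll descend and grip.

Emit:
apply_moves:
  increments:
    - [0,25,0,0,0]
    - [0,0,0,0,0]
    - [0,0,0,0,0]
    - [1,0,0,0,0]
    - [1,0,0,0,0]
    - [1,0,0,0,0]
    - [1,0,0,0,0]
    - [1,0,0,0,0]
    - [1,0,0,0,0]
    - [1,0,0,0,0]

```text
t: 4.1
eef_pos: [545.9, -174.9, 50.6]
tcp_rot: [-2.964, 1.571, -3.086]
ft_force: [0.0, -0.2, 1.0]
opening: 0.473
```

Emit:
apply_moves:
  increments:
    - [1,0,0,0,0]
    - [1,0,0,0,0]
    - [1,0,0,0,0]
    - [1,-10,0,0,0]
    - [1,-30,0,0,0]
    - [1,-40,0,0,0]
    - [1,-40,0,0,0]
    - [1,0,0,0,0]
    - [1,0,0,0,0]

```text
t: 5.0
eef_pos: [545.8, -174.8, 171.3]
tcp_rot: [-0.36, 1.57, -0.483]
ft_force: [0.4, -0.1, -4.7]
opening: 0.296
```

Run:
```python
from h import *
go([572,236,172],0.17);print(status.state()["joints"])
```

```text
tool R
 [[ 0.001  0.122  0.993]
 [-0.001  0.993 -0.122]
 [-1.    -0.     0.001]] 
p [ 545.8 -174.8  171.3] shift [ -0.9 410.9 -24.1]
zheading -0.1223 turn about tool x deg -16.75 j6 -0.303
[-4.25203342e-01  4.78490196e-01  1.75038015e+00 -8.26662844e-05
  9.11587169e-01 -3.02816744e-01]
```

Emit:
apply_moves:
  increments:
    - [1,0,40,0,0]
    - [1,0,40,0,0]
    - [1,0,40,0,0]
    - [1,0,40,0,0]
    - [1,0,40,0,0]
    - [1,0,40,0,0]
    - [1,0,40,0,0]
    - [1,0,20,-5,0]
    - [1,0,0,0,0]
    - [1,0,0,0,0]

```text
t: 6.0
eef_pos: [576.9, 123.5, 169.1]
tcp_rot: [-2.818, 1.568, -2.939]
ft_force: [-1.2, -0.9, -4.7]
opening: 0.292
```

Run:
```python
from h import *
import pickle
c=cam("wrist");save(c,"w3");pickle.dump(c,open("w3.pkl","wb"))
T=pickle.load(open("top.pkl","rb"));S=pickle.load(open("scene.pkl","rb"))
print("key",px2w(T,[(224.5,216.3)],26),px2w(S,[(394,200)],26)); print("rim",px2w(T,[(230.3,224.2)],40),w2px(c,[572,236,40]))
go([572,236,172],0.17)
im=c["pixels"][:,:,::-1]
cv2.imwrite("pics/w3c.png",cv2.resize(im[0:240,160:480],(800,600),interpolation=cv2.INTER_CUBIC))
```

```text
key [[593.05617974 254.84865696  26.        ]] [[599.05393558 252.19332812  26.        ]]
rim [[570.54446834 236.94263779  40.        ]] [[296.56395627  72.68284799]]
tool R
 [[-0.002  0.122  0.993]
 [-0.001  0.993 -0.122]
 [-1.    -0.001 -0.002]] 
p [577.2 122.8 169.5] shift [ -2.6 111.7 -19. ]
zheading -0.1224 turn about tool x deg -16.75 j6 0.221
```

View pics/w3c.png

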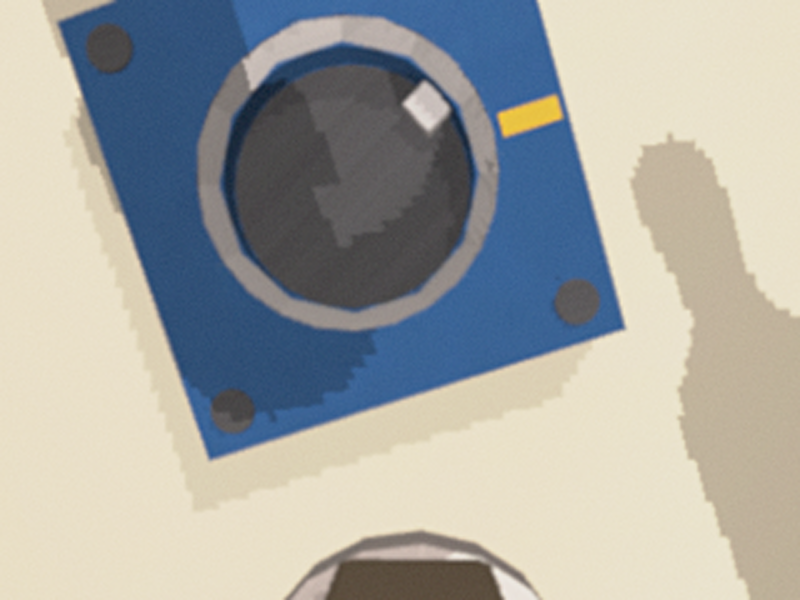

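Wrist view: the bore rim centre is at crop (348,172), the floor centre at (353,186), the key's top at (427,106) and the yellow mark at (530,116).

Run:
```python
from h import *
import pickle
c=pickle.load(open("w3.pkl","rb"))
f=lambda L,z:px2w(c,np.array(L,float)/2.5+[160,0]-0.3,z)
rim=f([(198,172),(498,172),(348,14),(348,331)],40); fl=f([(235,186),(472,186),(353,65),(353,307)],16)
C=f([(348,172)],40)[0];F=f([(353,186)],16)[0]
print(rim.round(1),fl.round(1),C,F)
k=f([(425,82),(452,103),(430,132),(403,108)],26);print("key",k.round(1))
e=k[[0,3]].mean(0)-0; 
dirs=[k[1]-k[3]*0-k[2]*0-k[0],k[2]-k[3],k[0]-k[3],k[1]-k[2]]
for d in dirs: print("edge",np.linalg.norm(d).round(1),np.arctan2(d[1],d[0]).round(3))
for O in(C,F,(C+F)/2):
    d=k.mean(0)-O; print("radial",np.hypot(*d[:2]).round(1),np.arctan2(d[1],d[0]).round(3))
m=f([(499,125),(562,107)],40);d=m[1]-m[0];print("mark",np.arctan2(d[1],d[0]),np.arctan2(*(m.mean(0)-C)[[1,0]]))
```

```text
[[534.7 243.5  40. ]
 [612.9 233.6  40. ]
 [579.  277.   40. ]
 [568.4 197.9  40. ]] [[540.3 242.8  16. ]
 [607.4 234.3  16. ]
 [578.1 270.7  16. ]
 [569.3 205.2  16. ]] [573.87314592 238.41264421  40.        ] [573.79179245 238.48341469  16.        ]
key [[597.1 261.4  26. ]
 [603.8 255.1  26. ]
 [596.9 248.4  26. ]
 [590.4 255.5  26. ]]
edge 9.1 -0.756
edge 9.7 -0.824
edge 9.0 0.721
edge 9.6 0.779
radial 28.6 0.624
radial 28.6 0.62
radial 28.6 0.622
mark 0.15119923361113785 0.16451176061617961
```

Run:
```python
from h import *
import pickle
c=pickle.load(open("w3.pkl","rb"))
p,R,s=pose(); print(p)
for uv,z in(((420,531),118.5),((420,545),136.5),((418,561),136.5+54-18+14)):
    X=px2w(c,np.array([uv],float)/2.5+[160,0]-0.3,z)[0]; print(z,(R.T@(X-p)).round(1))
go([573.8,238,100],0.64)
```

```text
[577.17899877 122.84006175 169.48411484]
118.5 [51.  32.2  1.4]
136.5 [33.  32.6  1.3]
186.5 [-17.   39.5   0.6]
tool R
 [[-0.002  0.122  0.993]
 [-0.001  0.993 -0.122]
 [-1.    -0.001 -0.002]] 
p [577.2 122.8 169.5] shift [ 69.4 113.9 -17.3]
zheading -0.1224 turn about tool x deg -43.68 j6 0.221
```

Emit:
apply_moves:
  increments:
    - [1,0,38,-6,0]
    - [1,0,38,-6,0]
    - [1,0,38,-6,0]
    - [1,0,0,0,-8.5]
    - [1,0,0,0,-8.5]
    - [1,0,0,0,-8.5]
    - [1,0,0,0,-8.5]
    - [1,0,0,0,-8.5]
    - [1,0,0,0,-1.2]
    - [1,40,0,0,0]

```text
t: 7.05
eef_pos: [576.4, 238.5, 134.2]
tcp_rot: [-0.366, 1.562, 0.27]
ft_force: [1.0, 0.2, -4.9]
opening: 0.294
```

Emit:
apply_moves:
  increments:
    - [1,0,0,0,0]
    - [1,0,0,0,0]
    - [1,0,0,0,0]

```text
t: 7.35
eef_pos: [574.4, 238.7, 131.9]
tcp_rot: [-0.435, 1.569, 0.203]
ft_force: [0.3, 0.5, -5.0]
opening: 0.292
```

Run:
```python
from h import *
go([573.3,238,92],0.64)
c=cam("wrist");save(c,"w4");T=cam("scene")
cv2.imwrite("pics/s4.png",np.hstack([cv2.resize(c["pixels"][180:480,160:460,::-1],(400,400)),cv2.resize(T["pixels"][130:250,320:440,::-1],(400,400),interpolation=cv2.INTER_CUBIC)]))
```

```text
tool R
 [[ 0.001 -0.596  0.803]
 [ 0.     0.803  0.596]
 [-1.    -0.001  0.001]] 
p [574.4 238.7 131.9] shift [39.9  0.1 -1.3]
zheading 0.6387 turn about tool x deg -0.07 j6 -0.351
```

View pics/s4.png

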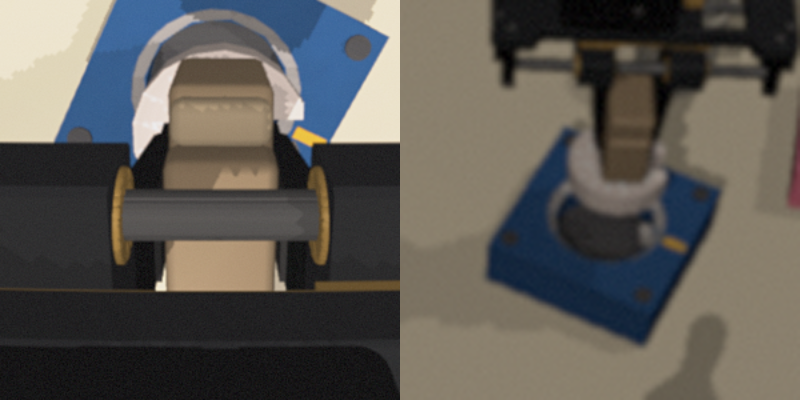

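The fragment is upright above the bore with the notch facing the key side. I'll lower it in small steps, watching the force.

Emit:
apply_moves:
  increments:
    - [1,20,0,-1,0]
    - [1,18,0,0,0]
    - [1,0,0,0,0]
    - [1,4,0,0,0]
    - [1,3,0,0,0]
    - [1,0,0,0,0]

```text
t: 8.05
eef_pos: [573.1, 238.2, 86.0]
tcp_rot: [-0.543, 1.57, 0.098]
ft_force: [1.0, 0.5, -2.7]
opening: 0.291
```

Emit:
apply_moves:
  increments:
    - [1,2,0,0,0]
    - [1,2,0,0,0]
    - [1,2,0,0,0]
    - [1,0,0,0,0]
    - [1,0,0,0,0]

```text
t: 8.55
eef_pos: [572.9, 238.2, 79.5]
tcp_rot: [-2.852, 1.571, -2.211]
ft_force: [-0.5, -0.6, -3.8]
opening: 0.294
```

Emit:
apply_moves:
  increments:
    - [1,1,0,0,0]
    - [1,1,0,0,0]
    - [1,1,0,0,0]
    - [1,0,0,0,0]
    - [1,0,0,0,0]

```text
t: 9.05
eef_pos: [572.9, 238.2, 76.6]
tcp_rot: [-2.52, 1.571, -1.879]
ft_force: [-0.2, -0.7, -4.2]
opening: 0.29
```

Emit:
apply_moves:
  increments:
    - [1,1,0,0,0]
    - [1,0,0,0,0]
    - [1,0,0,0,0]

```text
t: 9.35
eef_pos: [572.9, 238.2, 75.5]
tcp_rot: [-2.817, 1.571, -2.177]
ft_force: [-0.0, -0.3, -3.6]
opening: 0.296
```

Emit:
apply_moves:
  increments:
    - [1,1,0,0,0]
    - [1,0,0,0,0]
    - [1,0,0,0,0]

```text
t: 9.65
eef_pos: [572.9, 238.2, 74.5]
tcp_rot: [-2.866, 1.571, -2.225]
ft_force: [-0.5, 0.3, -4.1]
opening: 0.295
```

Emit:
apply_moves:
  increments:
    - [1,0.5,0,0,0]
    - [1,0,0,0,0]
    - [1,0,0,0,0]

```text
t: 9.95
eef_pos: [572.9, 238.1, 74.1]
tcp_rot: [-2.177, 1.571, -1.537]
ft_force: [1.1, -0.6, -4.3]
opening: 0.293
```

Emit:
apply_moves:
  increments:
    - [1,1,0,0,0]
    - [1,0,0,0,0]
    - [1,0,0,0,0]

```text
t: 10.25
eef_pos: [572.9, 238.2, 73.1]
tcp_rot: [-2.416, 1.571, -1.775]
ft_force: [0.1, -0.0, -4.1]
opening: 0.296
```

Emit:
apply_moves:
  increments:
    - [1,1,0,0,0]
    - [1,0,0,0,0]
    - [1,0,0,0,0]

```text
t: 10.55
eef_pos: [572.9, 238.2, 72.0]
tcp_rot: [-2.747, 1.571, -2.107]
ft_force: [-0.5, -0.2, -3.6]
opening: 0.291
```

Now 3–4 mm below where the foot would rest on the key, with no contact force. The notch has evidently met the key, so I continue to the floor.

Emit:
apply_moves:
  increments:
    - [1,1,0,0,0]
    - [1,1,0,0,0]
    - [1,1,0,0,0]
    - [1,0,0,0,0]
    - [1,0,0,0,0]

```text
t: 11.05
eef_pos: [572.9, 238.2, 69.1]
tcp_rot: [-2.538, 1.571, -1.898]
ft_force: [0.0, -1.0, -3.9]
opening: 0.296
```

Emit:
apply_moves:
  increments:
    - [1,1,0,0,0]
    - [1,0,0,0,0]
    - [1,0,0,0,0]

```text
t: 11.35
eef_pos: [572.9, 238.1, 68.0]
tcp_rot: [-2.826, 1.571, -2.186]
ft_force: [-0.5, -0.7, -3.8]
opening: 0.292
```

Emit:
apply_moves:
  increments:
    - [1,0.5,0,0,0]
    - [1,0,0,0,0]
    - [1,0,0,0,0]

```text
t: 11.65
eef_pos: [572.9, 238.2, 67.6]
tcp_rot: [-2.2, 1.571, -1.56]
ft_force: [-0.1, -0.1, -4.1]
opening: 0.292
```

Emit:
apply_moves:
  increments:
    - [1,0.5,0,0,0]
    - [1,0,0,0,0]
    - [1,0,0,0,0]

```text
t: 11.95
eef_pos: [572.9, 238.2, 67.1]
tcp_rot: [-1.693, 1.571, -1.053]
ft_force: [0.3, -0.5, -4.2]
opening: 0.292
```

Emit:
apply_moves:
  increments:
    - [1,0.5,0,0,0]
    - [1,0,0,0,0]
    - [1,0,0,0,0]

```text
t: 12.25
eef_pos: [572.9, 238.2, 66.7]
tcp_rot: [-1.201, 1.571, -0.561]
ft_force: [-0.6, -0.4, -2.0]
opening: 0.293
```

Emit:
apply_moves:
  increments:
    - [1,0.2,0,0,0]
    - [1,0,0,0,0]
    - [1,0,0,0,0]

```text
t: 12.55
eef_pos: [572.9, 238.2, 66.6]
tcp_rot: [-0.846, 1.571, -0.206]
ft_force: [-0.9, 0.0, 2.1]
opening: 0.292
```

Emit:
apply_moves:
  increments:
    - [0.3,0,0,0,0]
    - [0.3,0,0,0,0]
    - [0.3,0,0,0,0]
    - [0.3,0,0,0,0]
    - [0.3,0,0,0,0]
    - [0.3,0,0,0,0]

```text
t: 13.15
eef_pos: [572.9, 238.2, 66.4]
tcp_rot: [-2.176, 1.571, -1.535]
ft_force: [-0.8, 0.2, -1.4]
opening: 0.688
```

Emit:
apply_moves:
  increments:
    - [0.3,-15,0,0,0]
    - [0.3,-25,0,0,0]
    - [0.3,-40,0,0,0]
    - [0.3,-40,0,0,0]
    - [0.3,0,-40,0,0]
    - [0.3,0,-40,0,0]
    - [0.3,0,-20,0,0]
    - [0.3,0,0,0,0]
    - [0.3,0,0,0,0]

```text
t: 14.05
eef_pos: [632.2, 158.1, 186.6]
tcp_rot: [2.292, 1.57, 2.931]
ft_force: [-0.7, -0.2, -1.0]
opening: 0.699
```

Run:
```python
from h import *
c=cam("wrist");S=cam("scene");p,R,s=pose();print(p,s["opening"],s["ft_force"])
o=np.array([573.3,238,16]);Q=Ro.from_euler("z",0.64).as_matrix()
th=np.linspace(0,2*np.pi,60)
ims=[]
for k,(u,v,w) in((c,(0,0,0)),(S,(0,0,0))):
    im=k["pixels"][:,:,::-1].copy()
    for L in([[14,-30,88],[14,18,88],[-14,18,88],[-14,-30,88]],[[14,-33,72],[14,33,72],[-14,33,72],[-14,-33,72]]):
        q=w2px(k,np.array(L)@Q.T+o); cv2.polylines(im,[(q*16+8).astype(int)],True,(0,0,255),1,cv2.LINE_AA,4)
    u,v=w2px(k,o+[0,0,40])[0].astype(int); w=90 if k is c else 55
    u=int(np.clip(u,w,640-w));v=int(np.clip(v,w,480-w))
    ims.append(cv2.resize(im[v-w:v+w,u-w:u+w],(400,400),interpolation=cv2.INTER_CUBIC))
cv2.imwrite("pics/end.png",np.hstack(ims))
```

```text
[631.93780964 158.93923075 186.53544582] 0.7008276349872085 [ 0.15174826 -0.77940838  0.39045358]
```

View pics/end.png

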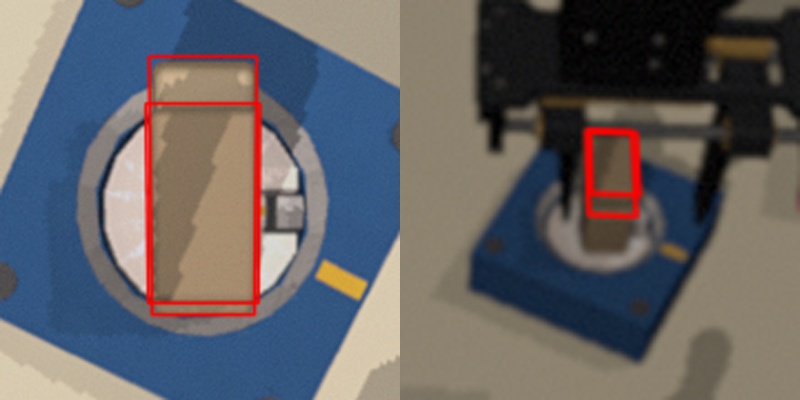

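The key sits in the notch at crop (285,210). The slab matches the fully-home, upright model outline, and the arm is clear, so I'm handing in.

```bash
python3 -c "
from cell import env
print(env.job_done())"
```

```text
the job is handed in; nothing more can be done
None
```

The fragment is in the blue holder with its foot on the bore floor, and I handed the job in at about 14 s of the 62 s. No verdict is reported, so what follows rests on my own checks.

**What I did:** I gripped the fragment by its slab faces and lifted it. On the way I measured the bore and key from close by with the wrist camera. The key is about 0.46 to 0.6 rad off the yellow mark. I turned the notch to 0.64 rad in the world frame and lowered in steps of 1 mm or less. The notch met the key first time, so no turning on the key was needed. I then released and backed off.

**Last checks:**
- **Height:** Contact came only at a TCP height of 66.6 mm. The floor was expected at about 67 mm, and resting on the key would have stopped it at about 76 mm. The wrist force changed by only about 6 N.
- **Picture after release:** The key shows in the notch, and the slab lies within about 1 mm of the outline for a fully home, upright fragment. The gripper is clear, and I moved nothing else.
- **Disagreement:** The key angle came out at 0.62 rad from its position and about 0.76 rad from its edges. The fit went home at 0.64 rad.

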